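Brew a mug of coffee on the pod machine

TASK

Make a coffee: without lifting it, gently push the orange mug across the worktop until it stands under the spout of the pod coffee machine. Then flip the machine's lever over from open until it snaps fully down, and after that press the white brew button. Leave the other things as they stand.

Things in the scene. Friction and masses are not known exactly. Their poses are not given: they have to be found in the camera images.
- mug: orange mug, 81 mm diameter, 101 mm high, 0.2 to 0.4 kg, loose and upright, z up. Its handle points along its own -y and reaches 73 mm from the cup's axis. The origin lies on the underside midway over cup and handle together, which is 16 mm from the cup's axis towards the handle.
- mug_axis (a point): centre of the round cup (not counting the handle), at its underside; the cup wall is 40 mm from here all round.
- coffee_machine: grey-green pod coffee machine, fixed; origin on the worktop; its -x axis is the front, z up. The column and water tank fill x -21 to 112 mm, y within 52 mm. A head 90 mm wide with a half-round nose overhangs the mug's place, forward to x = -105 mm, from z = 137 to 205 mm (flat top deck). The thin steel foot plate under the nose is no step: the mug slides onto it.
- spout (a point): lower end of the two coffee nozzles, at x = -85 mm, y = 0, z = 119 mm of the machine: 18 mm above the mug's rim. The mug belongs with its axis under this point; 24 mm are then left between the mug and the column.
- lever (a joint): U-shaped lever with a black cross bar. 0 = open (bar up, leaning slightly back), 1.45 = closed (bar lying forward over the head). It starts open. Spring over-centre at 0.725: on either side of that it runs by itself to its end; moving it off the open end takes about 4 N at the bar, pushed towards the machine's front.
- lever_bar (a point): middle of the lever's cross bar (14 mm thick, 112 mm long, parallel to the machine's y). It swings on a radius of 91 mm about a pivot line at x = 20 mm, z = 185 mm of the machine: open it is at x = 42, z = 273, at the centre of the throw x = -23, z = 265, closed x = -65, z = 217 mm. A small black jaw over the pod chamber (x -48 to 1 mm on the deck) is geared to it and closes with it.
- brew (a joint): white round brew button, travel 5 mm straight down, 0 = up; 5 N press it fully; it springs back.
- brew_top (a point): centre of the top of the brew button (24 mm diameter), on the machine's top deck at x = 53 mm, y = 0, behind the lever's pivot.
- canister: orange tea canister with brown wooden lid, 87 x 87 x 120 mm, bystander; origin under its centre.
- jar: glass jar with green lid, 70 mm wide, 84 mm high, bystander; origin under its centre.
- teaspoon: steel teaspoon lying on the worktop, 130 x 26 x 11 mm, bystander; origin under its centre.
- tea_box: green tea box, 67 x 112 x 77 mm, bystander; origin under its centre.
Things that resemble listed ones, but are neither listed nor needed, are in the scene too. What is shaped like the mug but purple is not meant.

How it is judged:
By the outcome, as a careful person would: the job done as asked, in the order asked, and still so for the second after the job is handed in, with the robot touching nothing.
It also fails if it takes over 61 s, if anything falls off the work surface, if the arm or the gripper's body presses on something with over 40 N, if the wrist force passes 120 N, or if a joint passes its speed limit or range.

ROBOT

A 6-joint arm with a two-finger parallel gripper is mounted at the origin on a cart in front of the work surface, level with it; the furniture and walls round the work are solid. World frame = base frame: x ahead of the robot, y to its left, z up, the work surface at z = 0. Lengths are in m, angles in rad, forces in N, time in s.
With the tool pointing down it reaches from about 0.375 to 0.975 m from the base axis. Payload 3.8 kg.
Tool frame: the origin (TCP) lies midway between the tips of the shut fingers; the grasp point (between the pads) lies 19 mm behind it; z points along the fingers, y is the line along which they close (so a half turn about z gives the same grasp; the last joint's range is limited). The gripper opens to 88 mm and grips with 3 to 60 N. Pads are 18 mm wide; open, the fingers measure 123 mm over their backs; the gripper's body (75 mm by 187 mm) begins 45 mm behind the grasp point.
Start: joints at [-1.161, 0.264, 1.604, -0, 1.274, -0.037], TCP at [0.292, -0.609, 0.239] pointing down, gripper open.
Joint ranges: [-2.63, 2.63], [-0.94, 2.18], [0.31, 2.57], [-1.31, 4.45], [0, 2.66], [-2.55, 2.55]. Speed limits (rad/s): [2.57, 2.57, 3.14, 3.14, 3.14, 3.14].

INTERFACE

Orientations are given as a rotation vector (axis times angle).
In Python, from cell import manip, inverse_kinematics, cams, order gives the robot as it stands. Calls block until the motion is done:
- manip.move_pose(position, orientation): joint-space move of the TCP to a pose.
- manip.move_linear(position, rate=0.15, rot=None): straight line of the TCP; rot=None keeps the orientation; rate is the mean speed in m/s.
- manip.set_joints(angles): joint-space move.
- manip.set_gripper(opening, force=None): finger opening in m; force is the grip in N (None keeps the last); returns when the fingers have stopped.
- manip.dwell(seconds).
- inverse_kinematics(position, orientation): joint angles nearest the present ones, or None.
- manip.state(): the state.
- cams.capture(name): name is "side" or "top" or "wrist"; returns a dict with "image" (384x512x3 uint8, blue, green, red), "z_map" (384x512 float32, m along the optical axis (not along the pixel's ray), 0 where there is no reading), "intrinsics" (3x3 intrinsics, pixels), "k1" (the pictures are not rectified: a ray, as slopes to the right and down, at radius r is drawn at 1 + k1 r^2 times it, then the intrinsics apply), "position" and "orientation" of the camera in the world; the wrist camera has in their place "T_tool_cam" (4x4, takes a point from camera to tool coordinates, whose origin is the TCP and whose axes are the flange's). Camera axes: x right, y down, z forward; pixel columns grow to the right and rows downward; lengths in m; the calibration is good to about 2 mm. A picture is of the moment at which its call begins: read the wrist's pose just before it.
A pose or a line that the arm cannot do raises manip.IKError and nothing moves.
- order.close_job(): hands the job in; it is judged then, once.
The state is a dict: "clock": time; "joint_pos": joint angles; "joint_velocities": joint speeds; "tau": joint torques, N m; "tool_pos": TCP position; "tcp_rot": TCP orientation; "contact_force": force on the tool from outside, world axes, zero at the start; "moment": the same for the moment, N m; "gripper_width": finger opening in m; "grasp_force": force on a finger pad.
Only numpy, scipy, OpenCV 4.12 (cv2) and the standard library are available. Lean on these libraries where they do the work, as an engineer would, in place of code of your own. Each camera call takes 0.05 s, during which the arm holds its last target. There are 200 camera calls.

## Working session

There is one attempt and no reset: what is moved stays moved. The work goes in short steps, each a Python script; the robot and the scene stay as the last script left them, time stands still between calls to the robot, and variables do not carry over. Pictures are saved under pics/ and viewed, at most 10 in all, crops included, and the job is handed in when it is done.

```bash
ls; mkdir -p pics; cat > h.py <<'E'
import numpy as np, cv2
from scipy.spatial.transform import Rotation as R
from cell import manip, inverse_kinematics, cams, order
def pose(c, st=None):
    if "position" in c:
        o=np.array(c["orientation"],float)
        M=o if o.shape==(3,3) else R.from_rotvec(o).as_matrix()
        return M,np.array(c["position"])
    T=np.array(c["T_tool_cam"]); M=R.from_rotvec(st["tcp_rot"]).as_matrix()
    return M@T[:3,:3], M@T[:3,3]+np.array(st["tool_pos"])
def cloud(c, st=None):
    K=np.array(c["intrinsics"]);k1=c["k1"]
    v,u=np.mgrid[:384,:512]
    D=np.array([k1,0,0,0,0.])
    p=cv2.undistortPoints(np.stack([u.ravel(),v.ravel()],1).astype(np.float64)[:,None],K,D).reshape(384,512,2)
    z=c["z_map"].astype(float); M,t=pose(c,st)
    P=np.dstack([p[...,0]*z,p[...,1]*z,z])@M.T+t
    P[z==0]=np.nan
    return P
E
python3 - <<'E'
from h import *
for n in ["top","side"]:
    c=cams.capture(n); cv2.imwrite(f"pics/{n}.png",c["image"]); np.savez(f"{n}.npz",P=cloud(c),im=c["image"])
    print(n,c["position"],c["orientation"],c["k1"],c["intrinsics"])
print(manip.state()["clock"])
E
```

```text
pics
top [ 0.47056857 -0.14779151  1.49615997] [-2.18292119  2.15009864 -0.07421173] -0.14372646589487237 [[489.94172596   0.         257.7199712 ]
 [  0.         489.94172596 195.49032807]
 [  0.           0.           1.        ]]
side [ 0.00714299 -1.19070212  0.65801339] [-1.91137936  0.47216358 -0.32817621] -0.05299928675614306 [[374.76759812   0.         258.20055446]
 [  0.         374.76759812 185.65922217]
 [  0.           0.           1.        ]]
0.1
```

View pics/top.png

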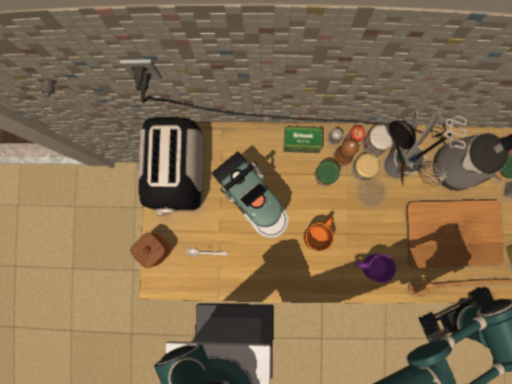

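View pics/side.png

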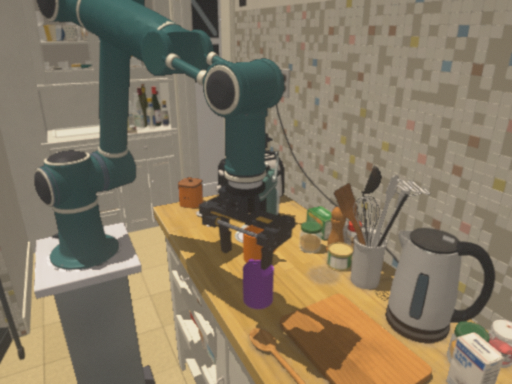

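Top view: the orange mug is at (318,236), with its handle to the upper right at (331,219). The purple lookalike is at (380,267) and the orange canister with the wooden lid at (150,250). The machine runs from (235,170) at the back to the nose and foot plate at (272,222). I choose the mug at (318,236); a close crop will check it, along with the measurements.

```bash
python3 - <<'E'
from h import *
d=np.load("top.npz");P,im=d["P"],d["im"]
cv2.imwrite("pics/crop.png",cv2.resize(im[140:260,200:350],None,fx=5,fy=5,interpolation=cv2.INTER_CUBIC))
hsv=cv2.cvtColor(im,cv2.COLOR_BGR2HSV)
def roi(u0,u1,v0,v1):
    m=np.zeros(im.shape[:2],bool);m[v0:v1,u0:u1]=1;return m
# mug: points with z 0.03..0.12 in roi
m=roi(298,345,205,255)&(P[...,2]>.085)&(P[...,2]<.12)
print("mug rim n",m.sum(),P[m].mean(0)); q=P[m]
(c,r)=cv2.minEnclosingCircle(q[:,:2].astype(np.float32));print(c,r)
for a in q[::4]:print(np.round(a,3),end=' ')
print()
m=roi(205,300,140,245)&(P[...,2]>.195)&(P[...,2]<.215)
q=P[m];print("deck",m.sum(),cv2.minAreaRect(q[:,:2].astype(np.float32)))
m2=roi(205,300,140,245)&(P[...,2]>.235)
q=P[m2];print("lever",m2.sum(),q.mean(0),q[:,2].max(),cv2.minAreaRect(q[:,:2].astype(np.float32)))
E
```

```text
mug rim n 180 [ 0.4895105  -0.30563009  0.09755283]
(0.4900903105735779, -0.3027169704437256) 0.05379868298768997
[ 0.536 -0.33   0.089] [ 0.53  -0.323  0.098] [ 0.527 -0.321  0.093] [ 0.527 -0.333  0.093] [ 0.525 -0.327  0.091] [ 0.522 -0.319  0.089] [ 0.522 -0.33   0.092] [ 0.518 -0.295  0.101] [ 0.518 -0.306  0.098] [ 0.519 -0.318  0.096] [ 0.519 -0.33   0.088] [ 0.515 -0.286  0.101] [ 0.515 -0.309  0.104] [ 0.516 -0.321  0.093] [ 0.512 -0.277  0.103] [ 0.512 -0.314  0.105] [ 0.513 -0.327  0.089] [ 0.51  -0.318  0.099] [ 0.507 -0.267  0.09 ] [ 0.507 -0.32   0.1  ] [ 0.503 -0.266  0.104] [ 0.501 -0.263  0.101] [ 0.498 -0.264  0.098] [ 0.496 -0.328  0.088] [ 0.492 -0.26   0.106] [ 0.489 -0.261  0.097] [ 0.487 -0.335  0.098] [ 0.481 -0.256  0.086] [ 0.478 -0.258  0.101] [ 0.476 -0.333  0.093] [ 0.473 -0.335  0.1  ] [ 0.466 -0.258  0.098] [ 0.464 -0.259  0.09 ] [ 0.461 -0.261  0.101] [ 0.458 -0.264  0.096] [ 0.455 -0.267  0.102] [ 0.452 -0.267  0.101] [ 0.45  -0.27   0.101] [ 0.447 -0.272  0.106] [ 0.447 -0.32   0.103] [ 0.444 -0.31   0.091] [ 0.441 -0.281  0.102] [ 0.441 -0.292  0.101] [ 0.441 -0.304  0.095] [ 0.439 -0.292  0.1  ] 
deck 1618 ((0.5878362059593201, -0.09960061311721802), (0.19866162538528442, 0.11039701104164124), 33.66576385498047)
lever 411 [ 0.60782596 -0.08745471  0.26481032] 0.2874105074737674 ((0.6013650894165039, -0.092702716588974), (0.07686576247215271, 0.11212173104286194), 40.17097473144531)
```

View pics/crop.png

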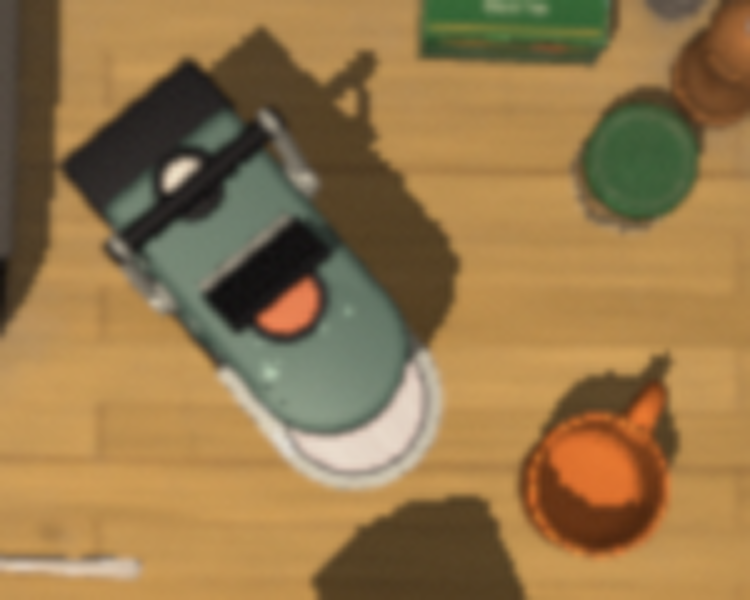

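The crop confirms the orange mug, with its cup at crop (597,482) and handle at (650,400). The machine's nose is at (360,430), the lever bar is up at (190,185), and the white button is just behind it at (182,172). Next I fit the machine and mug poses and check that the push poses are reachable.

```bash
cat >> h.py <<'E'
from scipy.optimize import least_squares
def rays_at(c,uv,z,st=None):
    K=np.array(c["intrinsics"]);M,t=pose(c,st)
    p=cv2.undistortPoints(np.asarray(uv,float).reshape(-1,1,2),K,np.array([c["k1"],0,0,0,0.])).reshape(-1,2)
    d=np.c_[p,np.ones(len(p))]@M.T
    return t+d*((z-t[2])/d[:,2])[:,None]
def fit_circle(q,r=.0405):
    f=lambda s:np.hypot(q[:,0]-s[0],q[:,1]-s[1])-r
    return least_squares(f,q.mean(0),loss="soft_l1",f_scale=.003).x
def fit_machine(c,box,st=None,x0=(.59,-.097,.64)):
    """deck outline (green, z=.205) -> origin x,y and yaw"""
    u0,u1,v0,v1=box; h=cv2.cvtColor(c["image"],cv2.COLOR_BGR2HSV)
    P=cloud(c,st)
    m=((h[...,0]>55)&(h[...,0]<100)&(h[...,1]>40)&(abs(P[...,2]-.205)<.02)).astype(np.uint8)
    w=np.zeros_like(m);w[v0:v1,u0:u1]=1;m=cv2.morphologyEx(m*w,cv2.MORPH_OPEN,np.ones((3,3)))
    cs,_=cv2.findContours(m,cv2.RETR_EXTERNAL,cv2.CHAIN_APPROX_NONE)
    q=rays_at(c,max(cs,key=cv2.contourArea).reshape(-1,2),.205,st)[:,:2]
    def loc(s):
        d=q-s[:2];C,S=np.cos(s[2]),np.sin(s[2]);return np.c_[C*d[:,0]+S*d[:,1],-S*d[:,0]+C*d[:,1]]
    def f(s):
        l=loc(s);use=l[:,0]<-.02
        e=np.where(l[:,0]<-.06,np.hypot(l[:,0]+.06,l[:,1]),abs(l[:,1]))-.045
        return np.where(use,e,0)
    s=least_squares(f,x0,loss="soft_l1",f_scale=.002).x
    return s,np.sqrt(np.mean(f(s)**2))
def mpt(s,x,y=0): return np.array([s[0]+np.cos(s[2])*x-np.sin(s[2])*y,s[1]+np.sin(s[2])*x+np.cos(s[2])*y])
def tool(ang,tilt):
    """rotvec; tool z = down tilted towards heading ang, tool y horizontal"""
    p=np.array([np.cos(ang),np.sin(ang),0]);z=np.sin(tilt)*p+np.array([0,0,-np.cos(tilt)])
    y=np.cross([0,0,1],p);x=np.cross(y,z);return R.from_matrix(np.c_[x,y,z])
E
python3 - <<'E'
from h import *
c=cams.capture("top");P=cloud(c)
s,e=fit_machine(c,(205,300,140,245));print("machine",s,e)
h=cv2.cvtColor(c["image"],cv2.COLOR_BGR2HSV)
L=P[140:245,205:300].reshape(-1,3);L=L[L[:,2]>.262]
w=np.cov(L[:,:2].T);ev=np.linalg.eigh(w)[1][:,1];print("bar",L.mean(0),"yaw from bar",np.arctan2(ev[1],ev[0])-np.pi/2, "expected bar",mpt(s,.042))
for v,u in [(174,236),(175,237),(173,236)]:print("button",P[v,u],h[v,u])
q=P[205:255,298:345].reshape(-1,3);q=q[(q[:,2]>.085)&(q[:,2]<.115)]
q0=q[np.hypot(q[:,0]-.483,q[:,1]+.297)<.048]
m=fit_circle(q0[:,:2]);print("mug",m)
t=mpt(s,-.085);d=t-m;a=np.arctan2(d[1],d[0]);print("spout",t,"dist",np.hypot(*d),"heading",a)
p=d/np.hypot(*d)
for tilt in (.6,.75):
  for flip in (0,1):
    r=tool(a,tilt)
    if flip:r=r*R.from_rotvec([0,0,np.pi])
    for k in (m-p*.1,t-p*.041):
        print(tilt,flip,inverse_kinematics([*k,.03],r.as_rotvec()))
E
```

```text
Traceback (most recent call last):
  File "h.py", line 36, in fit_machine
    q=rays_at(c,max(cs,key=cv2.contourArea).reshape(-1,2),.205,st)[:,:2]
                ~~~^^^^^^^^^^^^^^^^^^^^^^^^
ValueError: max() iterable argument is empty
```

```bash
sed -i 's/m=((h\[.*$/m=((P[...,2]>.185)\&(P[...,2]<.225)).astype(np.uint8)/' h.py
cat > m.py <<'E'
from h import *
c=cams.capture("top");P=cloud(c)
h=cv2.cvtColor(c["image"],cv2.COLOR_BGR2HSV);print(h[205,255:270:4])
s,e=fit_machine(c,(205,300,140,245));print("machine",s,e)
L=P[140:245,205:300].reshape(-1,3);L=L[L[:,2]>.262]
w=np.cov(L[:,:2].T);ev=np.linalg.eigh(w)[1][:,1];print("bar",L.mean(0),"yaw from bar",np.arctan2(ev[1],ev[0])-np.pi/2, "expected bar",mpt(s,.042))
for v,u in [(174,236),(175,237),(173,236)]:print("button",P[v,u],h[v,u])
q=P[205:255,298:345].reshape(-1,3);q=q[(q[:,2]>.085)&(q[:,2]<.115)]
q0=q[np.hypot(q[:,0]-.483,q[:,1]+.297)<.048]
m=fit_circle(q0[:,:2]);print("mug",m)
t=mpt(s,-.085);d=t-m;a=np.arctan2(d[1],d[0]);print("spout",t,"dist",np.hypot(*d),"heading",a)
p=d/np.hypot(*d)
for tilt in (.6,.75):
  for flip in (0,1):
    r=tool(a,tilt)
    if flip:r=r*R.from_rotvec([0,0,np.pi])
    for k in (m-p*.1,t-p*.041):
        print(tilt,flip,inverse_kinematics([*k,.03],r.as_rotvec()))
E
python3 m.py
```

```text
[[  9 163 220]
 [  9 160 177]
 [ 52  30  93]
 [ 60  36 127]]
machine [ 0.59541022 -0.09944052  0.70001412] 0.0013105040567636711
bar [ 0.6250137  -0.07309739  0.27835044] yaw from bar 0.711536972573656 expected bar [ 0.62753321 -0.07238292]
button [ 0.63829688 -0.06390077  0.22900874] [ 18  47 221]
button [ 0.62905301 -0.06983775  0.28000698] [ 17  51 116]
button [ 0.64133632 -0.06364649  0.22598552] [ 18  44 225]
mug [ 0.47957761 -0.29593562]
spout [ 0.5303994  -0.15419994] dist 0.15057176590743435 heading 1.2265095562336765
0.6 0 [-1.01864531  0.54447361  1.75703496  0.47867157  1.27836888  2.22368014]
0.6 0 [-0.73359124  0.39781724  1.98792386  0.62631192  1.10000528  2.36320733]
0.6 1 [-1.01864531  0.54447361  1.75703496  0.47867157  1.27836888 -0.91791251]
0.6 1 [-0.73359124  0.39781724  1.98792386  0.62631192  1.10000528 -0.77838532]
0.75 0 [-1.06240128  0.62280521  1.70217683  0.5483361   1.39579684  2.16199411]
0.75 0 [-0.79489655  0.46913244  1.96032216  0.7177114   1.2026599   2.25295322]
0.75 1 [-1.06240128  0.62280521  1.70217683  0.5483361   1.39579684 -0.97959854]
0.75 1 [-0.79489655  0.46913244  1.96032216  0.7177114   1.2026599  -0.88863943]
```

```bash
cat > par.py <<'E'
from h import *
S=np.array([.5954,-.0994,.704]); M0=np.array([.4796,-.2959]); T=mpt(S,-.085)
d=T-M0; A=np.arctan2(d[1],d[0]); p=d/np.hypot(*d); TILT=.55; Z=.045
RV=(tool(A,TILT)*R.from_rotvec([0,0,np.pi])).as_rotvec()
E
python3 - <<'E'
from par import *
c=cams.capture("top");P=cloud(c)[245:290,350:405].reshape(-1,3);P=P[P[:,2]>.06]
l=(P[:,:2]-(M0-p*.058))@p;print("purple ahead of TCP max",l.max(),"n",len(l))
manip.set_gripper(.04)
k=M0-p*.058
manip.move_pose([*k,.2],RV)
manip.move_linear([*k,Z],.12)
manip.move_linear([*(T-p*.075),Z],.06)
st=manip.state();print(st["clock"],st["tool_pos"],st["contact_force"],st["gripper_width"])
w=cams.capture("wrist");np.savez("w.npz",P=cloud(w,st),im=w["image"])
t=cams.capture("top");cv2.imwrite("pics/p1.png",np.hstack([w["image"][::1],cv2.resize(t["image"][140:290,200:400],(512,384))])[:, :][::1] if 0 else cv2.resize(np.hstack([w["image"],cv2.resize(t["image"][140:290,200:400],(512,384))]),(800,300)))
E
```

```text
purple ahead of TCP max -0.06697498067797217 n 335
6.0583 [ 0.50516355 -0.22514427  0.04499715] [-0.68065844 -0.7808654   0.54668569] 0.04009819501877722
```

View pics/p1.png

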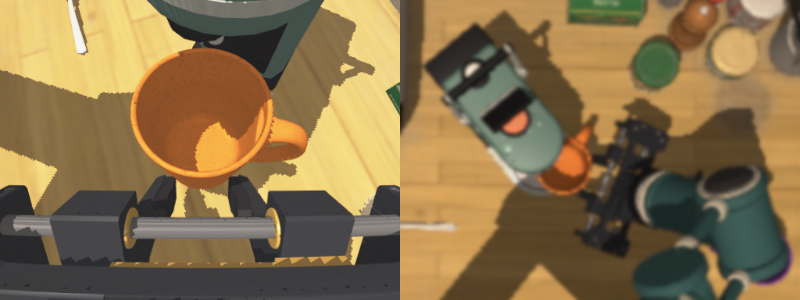

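The wrist view (left) shows the mug cradled ahead of both fingers, upright, with its rim centred at (203,115) and the handle to the right. The top view (right) shows it at the nose's edge, (568,165). I measure the rim from the wrist depth, then finish the push.

```bash
cat > rim.py <<'E'
from par import *
def rim(P,im,tip):
    h=cv2.cvtColor(im,cv2.COLOR_BGR2HSV)
    o=(h[...,0]<16)&(h[...,1]>140)&(abs(P[...,2]-.099)<.006)
    q=P[o][:,:2]; g=tip[:2]+p*.041
    for _ in range(4):
        q1=q[abs(np.hypot(*(q-g).T)-.039)<.008]; g=fit_circle(q1,.039)
    return g,len(q1)
E
python3 - <<'E'
from rim import *
d=np.load("w.npz");st=manip.state();tip=np.array(st["tool_pos"])
g,n=rim(d["P"],d["im"],tip);print(g,n,"rel TCP along/lat",(g-tip[:2])@p,np.cross(p,g-tip[:2]))
goal=tip[:2]+(T-g)
print("goal move",T-g)
manip.move_linear([*goal,Z],.05)
manip.dwell(.2)
st=manip.state();w=cams.capture("wrist");g,n=rim(cloud(w,st),w["image"],np.array(st["tool_pos"]))
print("after",g,n,"target",T,st["contact_force"],st["clock"])
dl=g-T;print("err in machine frame",R.from_euler("z",-S[2]).apply([*dl,0]))
cv2.imwrite("pics/p2.png",w["image"])
E
```

```text
[ 0.51894865 -0.1883903 ] 4613 rel TCP along/lat 0.03923662784351476 -0.0005361038432085182
goal move [0.01165931 0.03397219]
after [ 0.53202227 -0.15181195] 2148 target [ 0.53060797 -0.15441811] [-1.16962324 -0.12567189  0.24209665] 7.225
err in machine frame [0.00276495 0.00107113 0.        ]<stdin>:3: DeprecationWarning: Arrays of 2-dimensional vectors are deprecated. Use arrays of 3-dimensional vectors instead. (deprecated in NumPy 2.0)
```

View pics/p2.png

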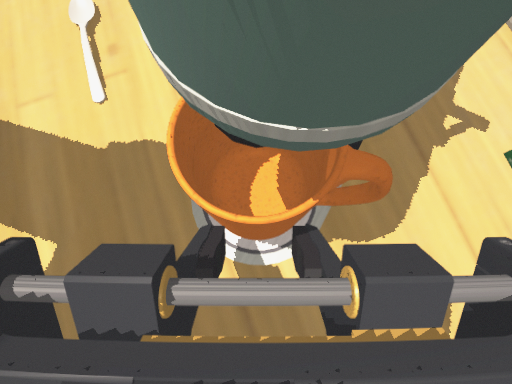

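The mug stands under the spout, within about 3 mm, with its handle clear at (360,178). I back off and flip the lever.

```bash
python3 - <<'E'
from rim import *
st=manip.state();tp=np.array(st["tool_pos"])
b=tp[:2]-p*.06
manip.move_linear([*b,Z],.08)
manip.move_linear([*b,.38],.25)
manip.set_gripper(0)
r=tool(S[2],0); a=mpt(S,.076)
c=[(r*R.from_rotvec([0,0,f])).as_rotvec() for f in (0,np.pi,-np.pi)]
js=[inverse_kinematics([*a,.38],v) for v in c]; print(js)
v=min((abs(j[5]),i) for i,j in enumerate(js) if j is not None)[1]
np.save("rv.npy",c[v])
manip.move_pose([*a,.38],c[v])
st=manip.state();w=cams.capture("wrist");np.savez("w2.npz",P=cloud(w,st),im=w["image"])
manip.move_linear([*a,.25],.12)
for x in (.03,-.03):
    manip.move_linear([*mpt(S,x),.25],.08)
    st=manip.state();print(x,st["clock"],st["contact_force"])
manip.move_linear([*mpt(S,-.03),.36],.15)
manip.move_linear([*mpt(S,.053),.36],.2)
st=manip.state();w=cams.capture("wrist");np.savez("w3.npz",P=cloud(w,st),im=w["image"])
t=cams.capture("top");np.savez("t3.npz",P=cloud(t),im=t["image"])
cv2.imwrite("pics/p3.png",cv2.resize(np.hstack([w["image"],cv2.resize(t["image"][140:290,200:400],(512,384))]),(800,300)))
print(manip.state()["clock"])
E
```

```text
[array([-1.14706859e-01,  1.76111536e-01,  1.45514045e+00, -4.44089210e-16,
        1.51034067e+00, -2.38950319e+00]), array([-1.14706859e-01,  1.76111536e-01,  1.45514045e+00, -4.44089210e-16,
        1.51034067e+00,  7.52089468e-01]), array([-1.14706859e-01,  1.76111536e-01,  1.45514045e+00, -4.44089210e-16,
        1.51034067e+00,  7.52089468e-01])]
0.03 13.5 [1.97988828 1.33539165 0.64340323]
-0.03 14.4 [-0.47238229  0.08502054 -0.5130101 ]
15.95
```

View pics/p3.png

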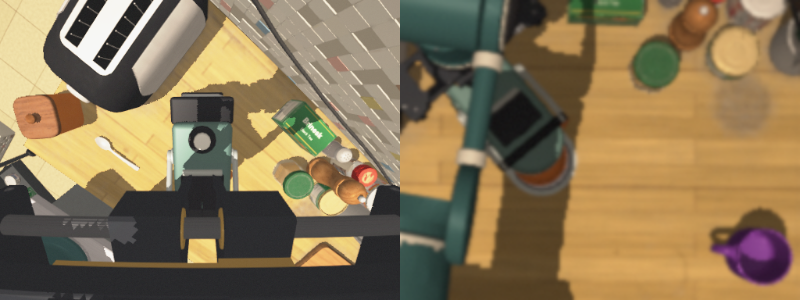

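The lever bar now lies forward over the head (533,142 in the top view), the mug is under the nose, and the button is visible in the wrist view at (202,138). I check the bar's height and the button's position from depth.

```bash
python3 - <<'E'
from par import *
def loc(q): return R.from_euler("z",-S[2]).apply(np.c_[q[...,:2]-S[:2],0*q[...,2]+q[...,2]])
d=np.load("t3.npz");q=loc(d["P"].reshape(-1,3));k=(q[:,2]>.212)&(q[:,2]<.25)&(abs(q[:,1])<.06)&(q[:,0]<-.05)&(q[:,0]>-.11)
print("bar",q[k].mean(0),np.percentile(q[k][:,2],[5,50,95]),k.sum())
d=np.load("w3.npz");P,im=d["P"],d["im"];h=cv2.cvtColor(im,cv2.COLOR_BGR2HSV)
q=loc(P.reshape(-1,3));f=(h[...,1]<60)&(h[...,2]>130);f=f.ravel()
b=f&(np.hypot(q[:,0]-.053,q[:,1])<.022)&(q[:,2]>.195)&(q[:,2]<.24)
print("button",b.sum(),q[b].mean(0),np.percentile(q[b],[2,98],axis=0))
k=(np.hypot(q[:,0]-.053,q[:,1])<.03)&(np.hypot(q[:,0]-.053,q[:,1])>.018)&(q[:,2]>.19)&(q[:,2]<.25);print("ring z",np.percentile(q[k][:,2],[5,50,95]))
E
```

```text
bar [-0.0659742   0.00034336  0.22224193] [0.21655802 0.22239972 0.22716354] 256
button 405 [0.05394724 0.00223275 0.22392898] [[ 0.04217058 -0.01003946  0.20480616]
 [ 0.06549878  0.02125409  0.22775301]]
ring z [0.19821328 0.20552193 0.21730739]
```

The lever is fully closed: the bar measures x = −66 mm with its top at 222 mm. The button top is at about 226 mm, so I press until the force shows the end of travel.

```bash
python3 - <<'E'
from par import *
xy=mpt(S,.0535,.0005)
manip.move_linear([*xy,.36],.1)
manip.move_linear([*xy,.236],.12)
f0=manip.state()["contact_force"][2]; z=.236
while z>.214:
    z-=.001; manip.move_linear([*xy,z],.03); manip.dwell(.05)
    f=manip.state()["contact_force"][2]-f0; print(round(z,3),round(f,1),end='; ')
    if f>9: break
manip.dwell(.3)
print(manip.state()["tool_pos"],manip.state()["contact_force"])
manip.move_linear([*xy,.38],.15)
b=mpt(S,-.3,-.1)
manip.move_pose([.45,-.4,.4],np.load("rv.npy"))
t=cams.capture("top");s=cams.capture("side")
cv2.imwrite("pics/p4.png",cv2.resize(np.hstack([s["image"],cv2.resize(t["image"][110:290,120:400],(597,384))]),(800,277)))
print(manip.state()["clock"])
E
```

```text
0.235 -0.4; 0.234 0.0; 0.233 -0.5; 0.232 -0.7; 0.231 -0.6; 0.23 -0.5; 0.229 0.3; 0.228 -0.4; 0.227 0.5; 0.226 0.8; 0.225 2.1; 0.224 3.5; 0.223 3.3; 0.222 4.0; 0.221 5.1; 0.22 8.5; 0.219 12.0; [ 0.63611097 -0.06439273  0.22131596] [-3.96303665  0.92401397 11.33935399]
25.5417
```

View pics/p4.png

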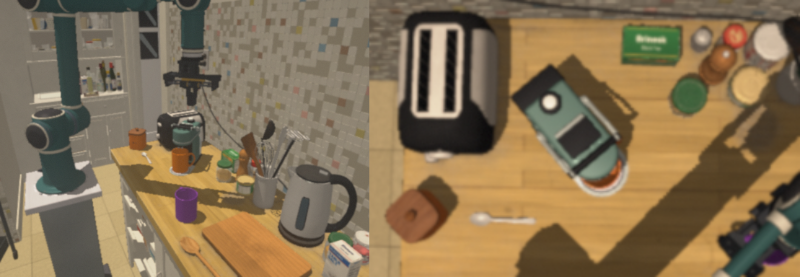

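The button reached its hard stop (force rose to 12 N). The pictures show the mug upright under the spout, the lever closed, and the other things where they stood.

```bash
python3 -c "
from h import *
print(order.close_job())"
```

```text
the job is handed in; nothing more can be done
None
```

I handed the job in at about 26 s of the 61 s allowed: the mug stands within about 3 mm of the point under the spout, the lever is fully closed, and the brew button was then pressed to its stop.

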